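Unlock the router plate's insert ring with the two-pin spanner

TASK

Unlock the round insert ring in the router plate: take the larger of the two pin spanners by its grip, put both of its pins fully into the ring's two holes, and only then turn the ring with it counter-clockwise (seen from above) until it stops. Leave the spanner standing in the ring with both pins in the holes, let go and draw back; leave the smaller spanner where it is.

Things in the scene. Friction and masses are not known exactly. Their poses are not given: they have to be found in the camera images.
- spanner: Larger pin spanner, origin mid-underside of its level steel bar, mm: 112 long (x), 30 wide, 8 thick. On top a black grip 42 (x) by 18 (y), z 8 to 53, to pinch across y with 40 N. Below, pins 8 across, 12 long, at x = +-42. 0.25 kg; same either way round. Starts on a fixed wooden rest 150 x 50, 30 high, pins hanging in its slot (16 wide, 22 deep).
- small_spanner: Smaller pin spanner, which does not fit: same grip, bar only 76 mm long, pins 48 mm apart, on an equal rest of its own, nearer or farther than the other. To be left alone. Origin: centre of the bar's underside.
- ring_mid (a point): Top centre of the aluminium ring, 52 mm over the bench; turns with it, z up. Ring 116 across, 14 thick, bore 50; two through holes 22 across at x = +-42. It is 2 proud of a fixed dark plate 240 square. With the pins fully in, the bar lies on the ring. Pins have 7 play all round: the spanner turns up to 10 degrees before the ring follows. A loose brass pin stands on a plate corner.
- ring (a joint): Turn of the insert ring in rad, growing counter-clockwise seen from above: 0 is locked, 0.8 is the stop (unlocked). It starts between 0 and 0.12, turns stiffly (about 0.12 N m) and stays where it is left.

How it is judged:
By the outcome, as a careful person would: the job done as asked, in the order asked, and still so for the second after the job is handed in, with the robot touching nothing.
It also fails if it takes over 38 s, if anything falls off the work surface, if the arm or the gripper's body presses on something with over 40 N, if the wrist force passes 120 N, or if a joint passes its speed limit or range.

ROBOT

A 6-joint arm with a two-finger parallel gripper is mounted at the origin on the work surface. World frame = base frame: x ahead of the robot, y to its left, z up, the work surface at z = 0. Lengths are in m, angles in rad, forces in N, time in s.
With the tool pointing down it reaches from about 0.275 to 0.875 m from the base axis. Payload 12.5 kg.
Tool frame: the origin (TCP) lies midway between the tips of the shut fingers; the grasp point (between the pads) lies 19 mm behind it; z points along the fingers, y is the line along which they close (so a half turn about z gives the same grasp; the last joint's range is limited). The gripper opens to 85 mm and grips with 20 to 120 N. Pads are 22 mm wide; open, the fingers measure 114 mm over their backs; the gripper's body (76 mm by 85 mm) begins 54 mm behind the grasp point. The pads swing forward as they close: fully open they stand 13 mm farther back than shut.
Start: joints at [-1.372, 0.351, 1.652, -0, 1.139, -0.085], TCP at [0.154, -0.528, 0.231] pointing down, gripper open.
Joint ranges: [-2.75, 2.75], [-0.79, 2.1], [0.01, 2.65], [-1.57, 4.71], [0.07, 3.14], [-2.87, 2.87]. Speed limits (rad/s): [2.22, 2.22, 2.79, 3.14, 3.14, 3.14].

INTERFACE

Orientations are given as a unit quaternion [x, y, z, w].
In Python, from cell import r gives the robot as it stands. Calls block until the motion is done:
- r.move_to(position, orientation): joint-space move of the TCP to a pose.
- r.move_linear(position, rot=None, vel=0.15): straight line of the TCP; rot=None keeps the orientation; vel is the mean speed in m/s.
- r.set_joints(angles): joint-space move.
- r.set_gripper(opening, squeeze=None): opening from 0.0 (shut) to 1.0 (fully open); squeeze is the grip in N (None keeps the last); returns when the fingers have stopped.
- r.sleep(seconds).
- r.inverse_kinematics(position, orientation): joint angles nearest the present ones, or None.
- r.get_obs(): the state.
- r.get_image(name): name is "scene" or "top" or "wrist"; returns a dict with "pixels" (384x512x3 uint8, red, green, blue), "depth" (384x512 float32, m along the optical axis (not along the pixel's ray), 0 where there is no reading), "fx", "fy", "cx", "cy" (pixels), "D" ([k1, k2, p1, p2, k3] as OpenCV has them; the pictures are not rectified), "camera_from_world" (4x4, takes a point from world to camera coordinates); the wrist camera has in their place "mount" (4x4, takes a point from camera to tool coordinates, whose origin is the TCP and whose axes are the flange's). Camera axes: x right, y down, z forward; pixel columns grow to the right and rows downward; lengths in m; the calibration is good to about 2 mm. A picture is of the moment at which its call begins: read the wrist's pose just before it.
A pose or a line that the arm cannot do raises r.PlanningError and nothing moves.
- r.hand_in(): hands the job in; it is judged then, once.
Trained networks look in a picture, given as the dict that the camera call returned (one of the last four; its "shot" number tells which), for a name from the list of things; names that differ only in an ending like _2 or _b are one class to them, and where a whole thing is asked for, a point or a joint stands for the part that bears it (a point fixed in the world has none). Each returns a list of dicts, best first, with "score" (0 to 1); they miss things now and then, are a little off and sometimes report something else, mostly with a low value. They report only what shows in the picture. A call takes as long as a camera call.
- r.find_in(picture, label): "location" ([column, row] as shares, 0 to 1, of the picture: columns of its width, rows of its height, amid what is visible of it).
- r.cut_out(picture, label): "region" (384x512 bool, what is visible of it) and "location" ([column, row] as shares, 0 to 1, of the picture: columns of its width, rows of its height, amid what is visible of it).
- r.landmark_of(picture, label): "location" ([column, row] as shares, 0 to 1, of the picture: columns of its width, rows of its height: a listed point, or the origin of a listed thing).
The state is a dict: "t": time; "q": joint angles; "qvel": joint speeds; "effort": joint torques, N m; "tool_pos": TCP position; "ee_rot": TCP orientation; "contact_force": force on the tool from outside, world axes, zero at the start; "torque": the same for the moment, N m; "opening": opening from 0.0 (shut) to 1.0 (fully open); "finger_force": force on a finger pad.
Only numpy, scipy, OpenCV 4.12 (cv2) and the standard library are available. Lean on these libraries where they do the work, as an engineer would, in place of code of your own. Each camera call takes 0.05 s, during which the arm holds its last target. There are 200 camera calls.

## Working session

There is one attempt and no reset: what is moved stays moved. The work goes in short steps, each a Python script; the robot and the scene stay as the last script left them, time stands still between calls to the robot, and variables do not carry over. Pictures are saved under pics/ and viewed, at most 10 in all, crops included, and the job is handed in when it is done.

```bash
mkdir -p pics; ls; cat > h.py <<'E'
import numpy as np, cv2
from cell import r
from scipy.spatial.transform import Rotation as R
def c2w(p):
    if "camera_from_world" in p: return np.linalg.inv(p["camera_from_world"])
def pts(p,uv,z=None,T=None):
    """world pts of pixels uv (Nx2): on plane z, or by depth if z None"""
    T=c2w(p) if T is None else T
    uv=np.atleast_2d(uv).astype(float)
    K=np.array([[p["fx"],0,p["cx"]],[0,p["fy"],p["cy"]],[0,0,1]])
    n=cv2.undistortPoints(uv.reshape(-1,1,2),K,np.array(p["D"],float)).reshape(-1,2)
    d=np.c_[n,np.ones(len(n))]
    if z is None:
        dep=p["depth"][uv[:,1].astype(int),uv[:,0].astype(int)]
        return (d*dep[:,None])@T[:3,:3].T+T[:3,3]
    w=d@T[:3,:3].T; s=(z-T[2,3])/w[:,2]
    return w*s[:,None]+T[:3,3]
def save(p,n): cv2.imwrite("pics/"+n,p["pixels"][:,:,::-1])
def down(yaw):
    "tool pointing down, tool y axis (closing) at yaw+90deg (tool x at yaw)"
    return (R.from_euler('z',yaw)*R.from_euler('x',np.pi)).as_quat()
E
python3 - <<'E'
from h import *
for n in ("top","scene"):
    p=r.get_image(n); save(p,n+"1.png")
    print(n,c2w(p)[:3,3])
    for l in ("spanner","small_spanner","ring_mid"):
        for f in (r.cut_out,r.landmark_of):
            for o in f(p,l)[:3]:
                u=np.array(o["location"])*[512,384]
                z={"ring_mid":.052}.get(l,.03)
                e=""
                if "region" in o:
                    v=np.argwhere(o["region"])[:,::-1]; w=pts(p,v); e=(len(v),np.median(w,0).round(3))
                print(l,f.__name__,round(o["score"],2),u.round(1),pts(p,u,z)[0].round(4),e)
print(r.get_obs())
E
```

```text
cell.py
pics
top [ 0.41985467 -0.04706191  0.88160325]
spanner call 0.56 [344.7 146.8] [ 0.6553 -0.2461  0.03  ] (634, array([ 0.643, -0.232,  0.038]))
spanner call 0.57 [343.2 149. ] [ 0.6496 -0.2422  0.03  ] 
small_spanner call 0.94 [340.7 217.7] [ 0.4782 -0.2304  0.03  ] (405, array([ 0.474, -0.225,  0.04 ]))
small_spanner call 0.62 [340.8 218.8] [ 0.4755 -0.2306  0.03  ] 
ring_mid call 0.67 [181.9 201.4] [0.5155 0.1542 0.052 ] (1360, array([0.512, 0.177, 0.052]))
ring_mid call 0.74 [175.4 203.1] [0.5114 0.1699 0.052 ] 
scene [ 1.00532292 -0.32396649  0.80489669]
spanner call 0.7 [211.7 273. ] [ 0.6472 -0.2351  0.03  ] (782, array([ 0.651, -0.237,  0.04 ]))
spanner call 0.57 [327.6 156.8] [0.4931 0.1921 0.03  ] (996, array([0.51 , 0.179, 0.052]))
spanner call 0.66 [211.  272.3] [ 0.6449 -0.2358  0.03  ] 
small_spanner call 0.76 [177.6 213.6] [ 0.4637 -0.2397  0.03  ] (462, array([ 0.48 , -0.235,  0.049]))
small_spanner call 0.97 [184.3 217.4] [ 0.482  -0.2297  0.03  ] 
ring_mid call 0.96 [329.7 155.3] [0.5061 0.1857 0.052 ] (933, array([0.509, 0.178, 0.053]))
ring_mid call 0.72 [334.1 157.6] [0.5187 0.1912 0.052 ] 
{'t': 0.7, 'q': array([-1.37163758e+00,  3.50702427e-01,  1.65179711e+00, -9.50894680e-06,
        1.13909653e+00, -8.46014379e-02]), 'qvel': array([ 0.00050599,  0.00025605, -0.00228796,  0.00075128,  0.0003955 ,
        0.00066991]), 'effort': array([-2.19325484e-03, -5.05946624e+01, -2.91614127e+01, -2.40738409e-04,
        6.69158926e-04,  2.61792491e-05]), 'tool_pos': array([ 0.15400128, -0.52798703,  0.23128933]), 'ee_rot': array([ 9.89951611e-01,  1.41406533e-01, -4.40880092e-06, -1.45501540e-06]), 'contact_force': array([ 0.9791954 ,  0.69551621, -0.58360039]), 'torque': array([-0.03223138,  0.04369177,  0.03065557]), 'finger_force': 0.0, 'opening': 1.0005731293333258}
```

```bash
python3 - <<'E'
import cv2
a=cv2.imread("pics/top1.png"); cv2.imwrite("pics/topcrop.png",cv2.resize(a[90:290,120:400],None,fx=2.8,fy=2.8,interpolation=cv2.INTER_CUBIC))
E
```

```text
(no output)
```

View pics/topcrop.png

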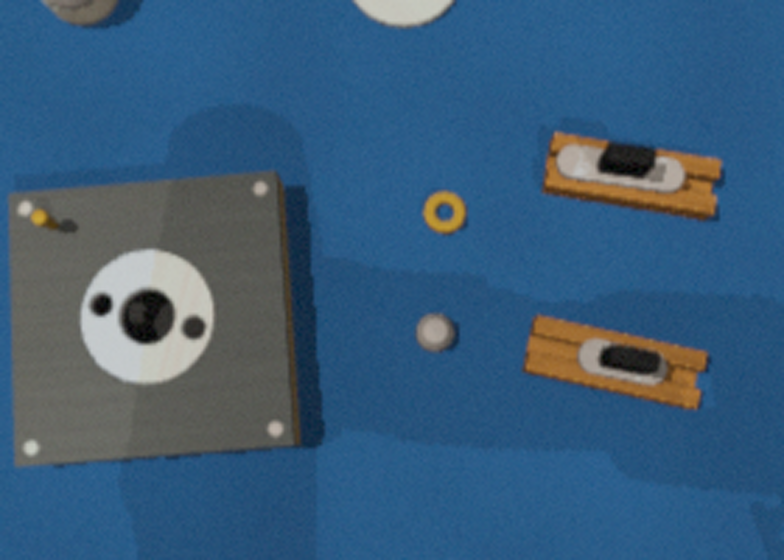

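View pics/scene1.png

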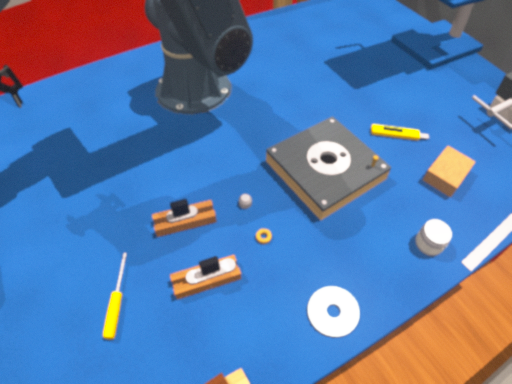

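Top view: the ring is at crop (147,316), with its holes at (101,305) and (194,328). The large spanner is on the far rest at (620,170), and the small one is on the near rest at (625,360). The networks' labels agree with this. Next, wrist close-ups.

```bash
cat >> h.py <<'E'
def wrist():
    o=r.get_obs(); p=r.get_image("wrist")
    T=np.eye(4); T[:3,:3]=R.from_quat(o["ee_rot"]).as_matrix(); T[:3,3]=o["tool_pos"]
    return p,T@p["mount"]
E
python3 - <<'E'
from h import *
p=r.get_image("wrist"); print(np.round(p["mount"],3),p["fx"])
for nm,xy,z in (("ring",(.511,.178),.28),("span",(.645,-.235),.25)):
    best=None
    for y in (np.pi/2,-np.pi/2):
        q=r.inverse_kinematics([*xy,z],down(y))
        print(nm,y,None if q is None else np.round(q,2))
        if q is not None and (best is None or abs(q[5])<abs(best[0])): best=(q[5],y)
    off=R.from_quat(down(best[1])).as_matrix()@p["mount"][:3,3]
    r.move_to([xy[0]-off[0],xy[1]-off[1],z],down(best[1]))
    r.sleep(.3)
    w,T=wrist(); save(w,nm+"_w.png"); np.savez(nm+".npz",T=T,**{k:w[k] for k in("pixels","depth","fx","fy","cx","cy","D")})
    for l in ("ring_mid","spanner"):
        for o in r.landmark_of(w,l)[:2]:
            u=np.array(o["location"])*[512,384]; print(l,round(o["score"],2),u.round(1),pts(w,u,.052 if l=="ring_mid" else .03,T)[0].round(4))
    print(r.get_obs()["t"])
E
python3 -c "
import cv2,numpy as np
cv2.imwrite('pics/both.png',cv2.resize(np.vstack([cv2.imread('pics/ring_w.png'),cv2.imread('pics/span_w.png')]),(400,600)))"
```

```text
[[ 0.    -0.951 -0.309  0.08 ]
 [ 1.    -0.     0.002  0.   ]
 [-0.001 -0.309  0.951 -0.142]
 [ 0.     0.     0.     1.   ]] 313.4746209651459
ring 1.5707963267948966 [ 0.25  0.29  1.61 -0.    1.24  0.25]
ring -1.5707963267948966 None
spanner 0.63 [340.9 357.7] [ 0.6544 -0.2356  0.03  ]
3.7583
span 1.5707963267948966 [-0.42  0.59  1.23  0.    1.32 -0.42]
span -1.5707963267948966 [-0.42  0.59  1.23 -0.    1.32  2.72]
spanner 0.58 [254.1  92.8] [ 0.6466 -0.2378  0.03  ]
5.8083
```

View pics/both.png

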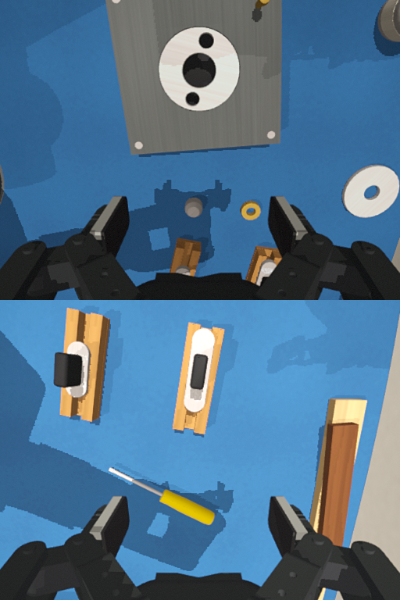

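The wrist views show the ring at about (256,87), with its holes at about (264,51) and (247,126). The large spanner is the right-hand one in the second view, at about (254,90), on its rest. I'll segment both.

```bash
cat > seg.py <<'E'
from h import *
def seg(n,p,T,c,zt):
    im=p["pixels"].astype(int); hsv=cv2.cvtColor(p["pixels"],cv2.COLOR_RGB2HSV)
    m=((hsv[...,1]<60)&(hsv[...,2]>150)).astype(np.uint8)
    s=np.zeros_like(m); x,y=c; s[max(0,y-75):y+75,max(0,x-60):x+60]=1; m*=s
    cs,h=cv2.findContours(m,cv2.RETR_CCOMP,cv2.CHAIN_APPROX_NONE)
    vis=p["pixels"][:,:,::-1].copy()
    for k,q in enumerate(cs):
        if len(q)<20: continue
        w=pts(p,q.reshape(-1,2),zt,T)[:,:2].astype(np.float32)*1000
        e=cv2.fitEllipse(w); b=cv2.minAreaRect(w)
        print(n,"hole" if h[0][k][3]>=0 else "outer",len(q),"ell",np.round(e[0],1),np.round(e[1],1),round(e[2],1),"rect",np.round(b[0],1),np.round(b[1],1),round(b[2],1))
        cv2.drawContours(vis,cs,k,(0,0,255) if h[0][k][3]<0 else (0,255,0),1)
    x0,y0=max(0,x-70),max(0,y-85)
    return cv2.resize(vis[y0:y0+170,x0:x0+140],None,fx=2.8,fy=2.8,interpolation=cv2.INTER_CUBIC)
E
python3 - <<'E'
from seg import *
a=[]
for n,c,z in (("ring",(256,87),.052),("span",(254,90),.038)):
    d=dict(np.load(n+".npz")); a.append(seg(n,d,d["T"],c,z))
    v=[(256,60)] if n=="ring" else [(245,55),(245,130)]
    y,x=np.mgrid[20:150,215:300]; w=pts(d,np.c_[x.ravel(),y.ravel()],None,d["T"])
    print(n,"depth z percentiles",np.percentile(w[:,2],[10,50,75,90,99]).round(4))
cv2.imwrite("pics/seg.png",np.hstack(a))
E
```

```text
ring outer 299 ell [512.8 177.3] [115.4 115.6] 143.2 rect [512.5 177.2] [115.8 115.1] 0.0
ring hole 52 ell [503.1 136.8] [21.5 21.9] 175.8 rect [503.1 137.1] [21.4 21.3] 44.8
ring hole 128 ell [512.9 177.5] [49.5 49.8] 103.7 rect [512.4 177.6] [49.9 48.8] 0.0
ring hole 59 ell [522.9 218.1] [22.1 22.7] 60.6 rect [523.  218.3] [21.7 22.8] 46.8
ring depth z percentiles [0.0039 0.0506 0.0517 0.0524 0.0536]
span outer 242 ell [ 646.4 -236.9] [ 32. 130.] 171.4 rect [ 646.7 -236.1] [113.8  30.5] 81.2
span hole 116 ell [ 646.7 -236.8] [22.7 56.6] 171.3 rect [ 646.7 -236.9] [48.7 21.5] 81.3
span depth z percentiles [-0.001   0.0013  0.0364  0.0386  0.0837]
```

View pics/seg.png

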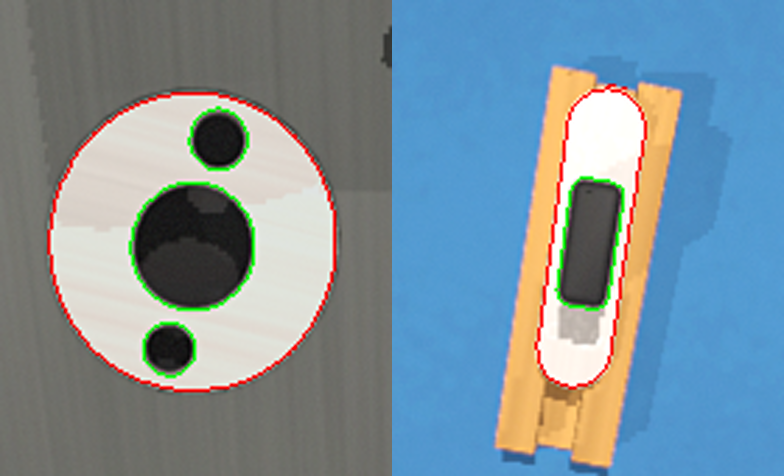

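Both fits match the known sizes (116/50/22 mm and 114 x 30 mm). Ring centre is (512.9, 177.4) with the hole line at 76.3°. The spanner is at (646.6, -236.4), yaw 81.2°. Next: grasp.

```bash
python3 - <<'E'
from h import *
q=down(np.radians(81.2)); x,y=.6466,-.2364
r.move_to([x,y,.13],q); r.move_linear([x,y,.047],vel=.12)
o=r.get_obs(); print(o["t"],o["tool_pos"],o["contact_force"])
r.set_gripper(0.0,40); o=r.get_obs(); print(o["t"],o["opening"],o["finger_force"],o["contact_force"],o["torque"])
r.move_linear([x,y,.20],vel=.2)
o=r.get_obs(); print(o["t"],o["opening"],o["finger_force"],o["contact_force"])
yaw=np.radians(76.3)
r.move_to([.5129,.1774,.20],down(yaw))
r.move_linear([.5129,.1774,.11],vel=.15); r.sleep(.2)
o=r.get_obs(); print(o["t"],o["tool_pos"],o["q"].round(2),o["contact_force"],o["torque"])
w,T=wrist(); save(w,"hover.png")
p=r.get_image("scene"); save(p,"scene2.png")
a=w["pixels"][:,:,::-1]; b=cv2.resize(p["pixels"][80:240,240:420,::-1],(432,384))
cv2.imwrite("pics/hover2.png",cv2.resize(np.hstack([a,b]),(800,325)))
E
```

```text
7.275 [ 0.64713545 -0.23674663  0.04791941] [0.11160582 0.67727036 0.48667314]
7.9 0.2068407672653956 40.15275478363037 [-2.04894258  0.15836811  2.78399118] [ 0.08012809  0.1434569  -0.06493907]
8.8167 0.20242125015301388 39.30484414100647 [ 0.04295409 -0.7219598  -3.65227656]
11.3667 [0.51339671 0.17749493 0.11091407] [ 0.25  0.49  1.77 -0.    0.87  0.49] [ 0.1850508   0.09877002 -2.6288326 ] [-0.00593426 -0.02482361 -0.03068579]
```

View pics/hover2.png

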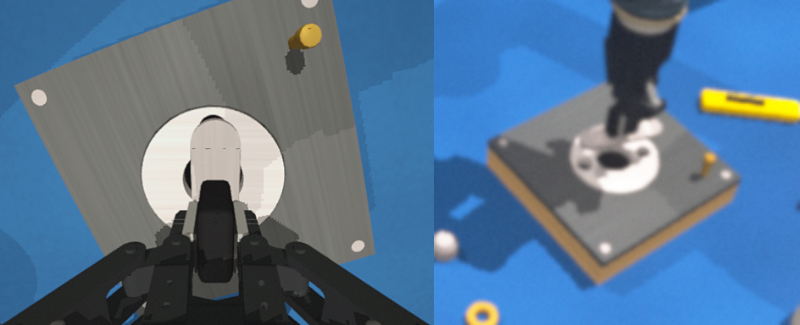

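The spanner is held along the tool axis and centred over the ring. The hole tip shows just beyond the bar, at about (212,118). Now lowering in steps with force checks.

```bash
python3 - <<'E'
from h import *
w,T=wrist(); print("tip",pts(w,[(253,138)],.101,T)[0].round(4), "expect",(np.array([.5134,.1775])+.056*np.array([np.cos(1.3317),np.sin(1.3317)])).round(4))
for z in (.088,.082,.078,.074,.071,.069,.068):
    r.move_linear([.5129,.1774,z],vel=.06); o=r.get_obs()
    print(round(o["t"],2),z,o["tool_pos"].round(4),o["contact_force"].round(1),o["torque"].round(2))
    if o["contact_force"][2]>6: break
w,T=wrist(); save(w,"low.png")
p=r.get_image("scene")
cv2.imwrite("pics/low2.png",cv2.resize(np.hstack([w["pixels"][:,:,::-1],cv2.resize(p["pixels"][110:200,280:380,::-1],(427,384))]),(800,327)))
E
```

```text
tip [0.5275 0.2335 0.101 ] expect [0.5267 0.2319]
12.03 0.088 [0.5128 0.1774 0.0876] [-0.5 -0.8 -2.8] [-0.04 -0.02 -0.06]
12.28 0.082 [0.5127 0.1774 0.0817] [-0.1  0.1 -2.2] [-0.03 -0.02 -0.06]
12.53 0.078 [0.5128 0.1774 0.0778] [-0.4  0.2 -2.9] [-0.01 -0.02  0.05]
12.78 0.074 [0.5127 0.1774 0.0738] [-0.3  0.  -3. ] [ 0.06 -0.01 -0.04]
13.03 0.071 [0.5128 0.1774 0.0708] [-0.   0.2 -2.7] [ 0.02 -0.01 -0.01]
13.28 0.069 [0.5131 0.1774 0.0692] [0.5 0.1 0.2] [ 0.02 -0.03 -0.01]
13.53 0.068 [0.5132 0.1775 0.0691] [-4.1 -1.2 12.8] [-0.23  0.82  0.  ]
```

View pics/low2.png

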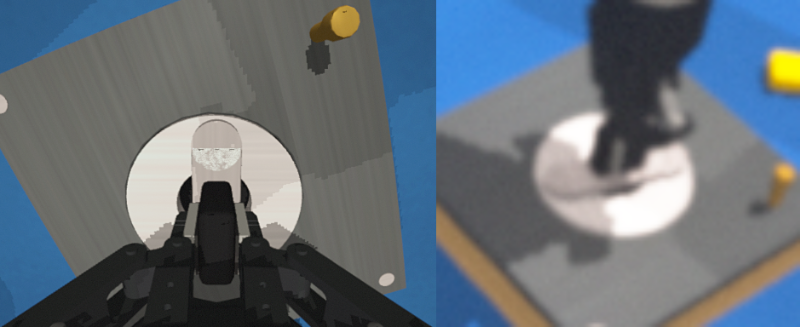

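The bar reached the ring at the expected height (0.069), so both pins are fully in. I'll unload it slightly and turn CCW while watching the torque.

```bash
python3 - <<'E'
from h import *
P=[.5129,.1774,.0693]
r.move_linear(P,vel=.05)
a=0; steps=[8,16,22,28,34,38,41,44,46,48,50,52,54,56,58,60]
for s in steps:
    r.move_linear(P,rot=down(np.radians(76.3+s))); r.sleep(.1)
    o=r.get_obs()
    print(s,round(o["t"],2),o["tool_pos"].round(4),o["contact_force"].round(1),o["torque"].round(2),round(o["opening"],3),o["q"][5].round(3))
    if (s>=41 and o["torque"][2]<-.5) or np.linalg.norm(o["contact_force"])>40 or o["torque"][2]<-1.5 or o["t"]>28: break
w,T=wrist(); save(w,"turned.png")
E
```

```text
8 14.28 [0.5129 0.1774 0.0692] [-0.5  0.2 -1.6] [ 0.08 -0.02 -0.01] 0.207 0.35
16 14.67 [0.5129 0.1774 0.0692] [-0.1 -0.5 -2.9] [0.04 0.03 0.02] 0.201 0.211
22 15.03 [0.513  0.1774 0.0692] [-0.4  0.1 -2.1] [-0.02  0.06 -0.04] 0.203 0.106
28 15.38 [0.5129 0.1774 0.0692] [-0.5 -0.6 -3.3] [-0.01  0.05 -0.05] 0.205 0.001
34 15.74 [0.5129 0.1774 0.0693] [-0.5 -0.  -3.4] [-0.07  0.13  0.01] 0.208 -0.103
38 16.09 [0.5129 0.1774 0.0693] [-1.8 -0.9 -2.3] [-0.03  0.26  0.01] 0.204 -0.174
41 16.44 [0.5128 0.1774 0.0692] [-2.2  0.  -3.2] [-0.02  0.42 -0.1 ] 0.203 -0.227
44 16.79 [0.5128 0.1774 0.0693] [-2.3 -0.3 -2.3] [-0.    0.61 -0.1 ] 0.205 -0.28
46 17.14 [0.5129 0.1774 0.0693] [-3.3  0.3 -2.9] [ 0.04  0.58 -0.12] 0.207 -0.315
48 17.49 [0.5129 0.1774 0.0693] [-2.5  0.2 -1.8] [ 0.06  0.64 -0.15] 0.21 -0.35
50 17.84 [0.5129 0.1774 0.0693] [-3.8  0.3 -2.7] [ 0.04  0.62 -0.09] 0.208 -0.385
52 18.19 [0.5123 0.177  0.0692] [-5.9 -2.7  0.7] [-0.58  1.16 -0.72] 0.207 -0.42
```

View pics/turned.png

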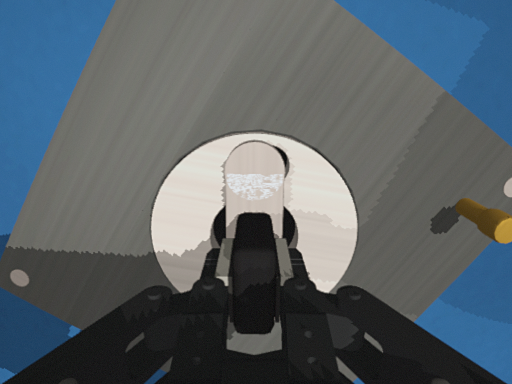

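The ring follows the spanner (hole edge visible to the right of the bar, about (285,160)) and the torque jumped at 52°. I'll push a touch more to confirm the stop, then relax to just the contact angle, and check the ring angle after releasing.

```bash
python3 - <<'E'
from h import *
P=[.5129,.1774,.0693]
for s in (53,54,51.5):
    r.move_linear(P,rot=down(np.radians(76.3+s))); r.sleep(.1)
    o=r.get_obs(); print(s,round(o["t"],2),o["tool_pos"].round(4),o["contact_force"].round(1),o["torque"].round(2))
r.move_linear([P[0],P[1],.0685],vel=.05)
r.set_gripper(.6); r.sleep(.2)
o=r.get_obs(); print(o["t"],o["opening"],o["contact_force"].round(1))
r.set_gripper(1.0)
r.move_linear([P[0],P[1],.19],vel=.2)
yaw=np.pi/2
p,_=wrist(); off=R.from_quat(down(yaw)).as_matrix()@p["mount"][:3,3]
r.move_to([P[0]-off[0],P[1]-off[1],.28],down(yaw)); r.sleep(.3)
w,T=wrist(); np.savez("end.npz",T=T,**{k:w[k] for k in("pixels","depth","fx","fy","cx","cy","D")})
print(r.get_obs()["t"],r.get_obs()["contact_force"])
from seg import seg
cv2.imwrite("pics/end.png",seg("end",w,T,(256,87),.052))
y,x=np.mgrid[20:150,200:310]; z=pts(w,np.c_[x.ravel(),y.ravel()],None,T)
b=(z[:,2]>.0575)&(z[:,2]<.064); print("bar top z",np.median(z[b,2]),b.sum()); print(cv2.minAreaRect((z[b,:2]*1000).astype(np.float32)))
E
```

```text
53 18.59 [0.5122 0.1771 0.0693] [-6.9 -2.7  0.9] [-0.49  1.25 -1.06]
54 18.94 [0.5123 0.1771 0.0693] [-7.6 -2.2  1.2] [-0.51  1.28 -1.62]
51.5 19.29 [0.5124 0.1771 0.0692] [-6.3 -2.1 -0.3] [-0.53  1.08 -0.26]
20.1667 0.6010097467002578 [-0.8 -0.   0.2]
22.325 [-0.00812818  0.56567066  0.58336891]
end outer 297 ell [512.8 177.3] [115.4 115.7] 116.1 rect [512.6 177.5] [116.4 115. ] 0.1
end hole 159 ell [511.5 168.9] [36.4 64.8] 26.9 rect [514.1 164.3] [36.3 69.7] 37.1
end hole 65 ell [528.1 188.9] [10.5 38.1] 36.9 rect [529.  188.9] [10.5 37.8] 36.9
end hole 26 ell [499.2 221.4] [ 4.5 14.5] 51.3 rect [499.1 221.8] [ 4.2 14.4] 50.0
bar top z 0.05963502390635905 1849
((513.4660034179688, 176.47161865234375), (30.348970413208008, 110.7663345336914), 37.122989654541016)
```

View pics/end.png

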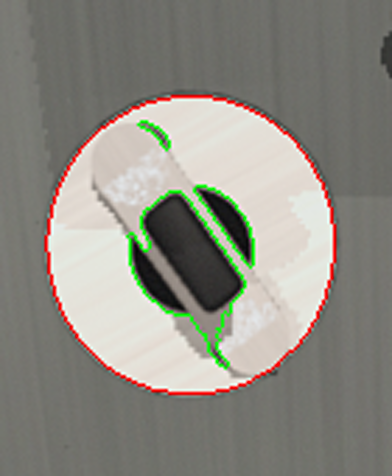

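The bar top is at 59.6 mm, so it lies flat on the ring with the pins in. The bar is at 127°, so the ring turned about 41° and met a hard stop (1.6 N m). The gripper is clear, so I'm handing in.

```bash
python3 -c "
from cell import r
print(r.hand_in())"
```

```text
the job is handed in; nothing more can be done
None
```

The job is handed in: the ring is turned counter-clockwise to a hard stop (about 41°), with the larger spanner standing in it, both pins in the holes. The gripper has let go and drawn back, and I never touched the smaller spanner; the whole job took about 22 s, and `hand_in` reported no pass or fail result.

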